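Draw the dust brush slantwise out of the brush box

TASK

Take the dust brush out of the wooden brush box: it is longer than the opening in the fixed cover, so slide it along under one end of the cover, tip its other end up through the opening and draw it out slantwise. Hold it with a light grip, do not pry or press against the box, and leave the things around it standing where they are. Finish while holding the brush still in the air, the whole of it at least 5 cm above the box's cover.

Things in the scene. Friction and masses are not known exactly. Their poses are not given: they have to be found in the camera images.
- brush_box: Fixed wooden box 118 x 250 x 52 mm, long along its y; origin at the centre of its underside on the table. Walls 5 mm, floor 4 mm (inside 108 x 240 mm). Fixed 4 mm cover, underside 48 and top 52 mm above the table. Inside, two grey cross bars (8 mm in y, tops 22 mm above the table) at y = -30 and +65 mm carry the brush handle.
- opening (a point): centre of the one opening in the box's cover, level with the cover's top, above the box's origin: a rectangle 88 mm in x by 130 mm in y (box y -65 to +65 mm); its axes are the box's
- dust_brush: Dust brush, 170 mm long along its y, about 30 g, pale handle towards the box's +y, brown soft head. Origin near mid-length, 11 mm below the brush's axis; at the start the axis is 27 mm above the table. It lies along the box within 2 degrees, its origin within 14 mm (along) and 6 mm (across) of the box's middle, so both ends lie under the cover.
- grip (a point): good place to grip, on the handle's axis (brush frame 0, 20, 11 mm), 11 mm from the balance point. The handle is 10 mm wide and thick, from y -48 to +87 mm; grip it across its x. 5 to 10 N of grip holds it; contact forces of both fingers added must stay under 50 N.
- handle_end (a point): free end of the handle, on the axis (brush frame 0, 87, 11 mm)
- head_end (a point): tip of the brush's head, on the axis (brush frame 0, -83, 11 mm); the head is up to 22 mm thick
- red_polish: dark red polish bottle with black cap, 29 x 28 x 85 mm, loose bystander, origin at the centre of its underside
- powder_jar: pink jar with white lid, 49 x 49 x 50 mm, loose bystander, origin at the centre of its underside
- dappen_jar: small pale jar with grey lid, 35 x 35 x 30 mm, loose bystander, origin at the centre of its underside
- buffer_block: white and purple buffer block, 26 x 94 x 26 mm, loose bystander, origin at the centre of its underside
- tissue_roll: beige tape roll lying flat, 62 x 62 x 19 mm, loose bystander, origin at the centre of its underside
Mind the look-alikes: they are no part of the job. Leave any blue look-alike of the dust_brush alone.

How it is judged:
By the outcome, as a careful person would: the job done as asked, in the order asked, and still so for the second after the job is handed in, while the arm keeps its last pose, push and grip.
It also fails if it takes over 42 s, if anything falls off the work surface, if the arm or the gripper's body presses on something with over 40 N, if the wrist force passes 120 N, or if a joint passes its speed limit or range.

ROBOT

A 6-joint arm with a two-finger parallel gripper is mounted at the origin on a cart in front of the work surface, level with it; the furniture and walls round the work are solid. World frame = base frame: x ahead of the robot, y to its left, z up, the work surface at z = 0. Lengths are in mm, angles in rad, forces in N, time in s.
With the tool pointing down it reaches from about 275 to 1000 mm from the base axis. Payload 8.4 kg.
Tool frame: the origin (TCP) lies at the very end of the fingers, on their centre line; the grasp point (between the pads) lies 19 mm behind it; z points along the fingers, y is the line along which they close (so a half turn about z gives the same grasp; the last joint's range is limited). The gripper opens to 85 mm and grips with 20 to 120 N. Pads are 22 mm wide; open, the fingers measure 114 mm over their backs; the gripper's body (76 mm by 85 mm) begins 54 mm behind the grasp point. The pads swing forward as they close: fully open they stand 13 mm farther back than shut.
Start: joints at [-1.338, 0.353, 1.633, -0, 1.155, -0.002], TCP at [145.404, -607.853, 231.281] pointing down, gripper open.
Joint ranges: [-2.63, 2.63], [-0.92, 2.1], [0.06, 2.66], [-1.3, 4.44], [0, 2.69], [-3.02, 3.02]. Speed limits (rad/s): [2.22, 2.22, 2.79, 3.14, 3.14, 3.14].

INTERFACE

Orientations are given as a unit quaternion [x, y, z, w].
In Python, from rig import robot gives the robot as it stands.
- The arm moves only by the shell command python3 -m inch 'ROWS'. ROWS is text: rows parted by semicolons, each of 7 numbers parted by spaces: the shift along the tool's x, y, z scaled (see below), then the turn, a rotation vector about the tool's x, y, z scaled (see below), then the opening, from -1 (shut) to 1 (fully open). In form: x y z wx wy wz hand; .... A call has 1 to 20 rows; each row is the pose to reach, as a shift and turn from the pose commanded when the call began, along the tool's axes at that moment; what a row does not reach only later rows make up. The controller multiplies each number of a shift by 0.4 m and each number of a turn by 45 degrees. A row lasts 1/8 s, in which the tool goes at most 62.5 mm and 10.7 degrees, less where a joint would pass 70% of its speed; a pose out of reach is approached as far as the arm can. A call with a number of a shift or a turn outside -1 to 1 is refused whole. A call with a gripper value outside its range is refused whole. The fingers move at their own pace and stop on an object; the grip force is fixed at half the most. Time passes only in rows, so rows that repeat a pose let the fingers close. It gives the time, the measured TCP pose, the force, the opening and the grip force at its end, in the units of the state.
- robot.get_state(): the state, without advancing time (a new reading comes with each control period).
- robot.snapshot(name): name is "scene" or "top" or "wrist"; returns (picture, depth): 480x640x3 uint8, red, green, blue; 480x640 float32, mm along the optical axis (not along the pixel's ray), 0 where there is no reading.
- robot.camera_info(name): a dict with "vertical_fov" (degrees; the focal length in pixels is half the picture's height over the tangent of half this angle, whatever the lens; pixels are square), "cx", "cy" (the principal point, pixels), "R" (3x3) and "t" (3): a world point X has camera coordinates R X + t. Camera axes: x right, y down, z forward; pixel columns grow to the right and rows downward; lengths in mm; the calibration is good to about 2 mm. A picture is of the moment at which its call begins: read the wrist's pose just before it. camera_info takes no time and is no camera call; for the wrist camera it gives the pose at the moment of the call.
- robot.close_job(): hands the job in; it is judged then, once.
The state is a dict: "clock": time; "q": joint angles; "joint_vel": joint speeds; "joint_efforts": joint torques, N m; "tcp_pos": TCP position; "tcp_rot": TCP orientation; "ft_force": force on the tool from outside, world axes, zero at the start; "wrist_torque": the same for the moment, N m; "gripper_width": finger opening in mm; "grip_force": force on a finger pad.
Only numpy, scipy, OpenCV 4.12 (cv2) and the standard library are available. Lean on these libraries where they do the work, as an engineer would, in place of code of your own. Each camera call takes 0.05 s, during which the arm holds its last target. There are 200 camera calls.

## Working session

There is one attempt and no reset: what is moved stays moved. The work goes in short steps, Python scripts to look and compute and a shell command to move; the robot and the scene stay as the last step left them, time stands still between calls to the robot, and variables do not carry over. Pictures are saved under pics/ and viewed, at most 10 in all, crops included, and the job is handed in when it is done.

```bash
mkdir -p pics; ls; cat > h.py <<'E'
import numpy as np, cv2
from rig import robot
def K(n):
    c=robot.camera_info(n); f=240/np.tan(np.radians(c["vertical_fov"])/2)
    return c,f
def ray(c,f,u,v,z):
    R=np.array(c["R"]);t=np.array(c["t"]); o=-R.T@t
    d=R.T@np.array([(u-c["cx"])/f,(v-c["cy"])/f,1]); return o+d*(z-o[2])/d[2]
def world(c,f,D):
    R=np.array(c["R"]);t=np.array(c["t"]); v,u=np.mgrid[0:480,0:640]
    P=np.stack([(u-c["cx"])/f*D,(v-c["cy"])/f*D,D],-1)
    return (P-t)@R
E
python3 - <<'E'
from h import *
for n in("top","scene"):
    c,f=K(n); p,d=robot.snapshot(n); cv2.imwrite(f"pics/{n}0.png",p[...,::-1]); np.savez(f"{n}0",p=p,d=d)
    print(n,f,c["cx"],c["cy"],np.round(-np.array(c["R"]).T@np.array(c["t"])),np.round(c["R"],2).tolist(),{k:v for k,v in c.items() if k not in("R","t")})
print(robot.get_state())
E
```

```text
pics
top 614.4238683225083 327.0602579165887 238.99020604546277 [ 393.   63. 1334.] [[-0.0, -1.0, 0.02], [-0.99, 0.0, -0.12], [0.12, -0.02, -0.99]] {'vertical_fov': 42.67220991219238, 'cx': 327.0602579165887, 'cy': 238.99020604546277}
scene 472.66407709782277 315.9218681860335 226.0243618799088 [208. 691. 730.] [[-0.91, -0.43, -0.01], [-0.28, 0.62, -0.74], [0.32, -0.66, -0.68]] {'vertical_fov': 53.83929339681672, 'cx': 315.9218681860335, 'cy': 226.0243618799088}
{'clock': 0.1, 'q': array([-1.33839671e+00,  3.53596060e-01,  1.63407515e+00,  3.24831102e-05,
        1.15520490e+00, -2.40071066e-03]), 'joint_vel': array([-0.00100358, -0.00144853,  0.00015472,  0.00165419, -0.00168608,
        0.00038577]), 'joint_efforts': array([ 5.56216355e-05, -6.06354761e+01, -3.42819464e+01, -6.41501128e-05,
        4.00911144e-03, -1.56812598e-05]), 'tcp_pos': array([ 145.31377955, -607.42068985,  230.61945091]), 'tcp_rot': array([ 9.93117077e-01,  1.17124119e-01, -5.88790128e-05, -6.39193013e-04]), 'ft_force': array([-0.5040157 ,  0.68743196, -1.04976502]), 'wrist_torque': array([-0.0075761 ,  0.02141723,  0.00845889]), 'grip_force': 0.0, 'gripper_width': 85.75139880983349}
```

View pics/top0.png

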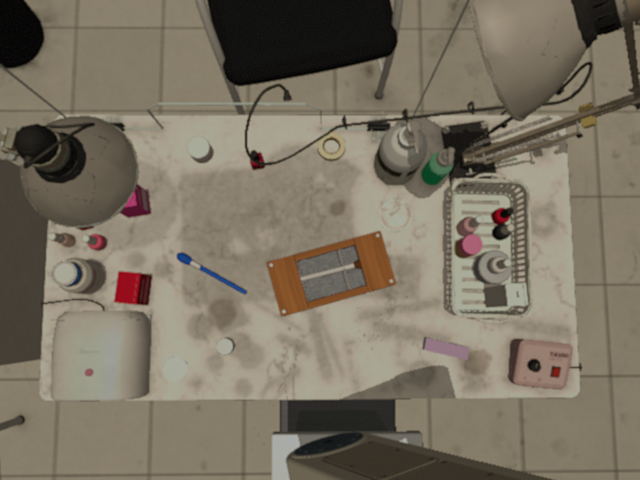

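View pics/scene0.png

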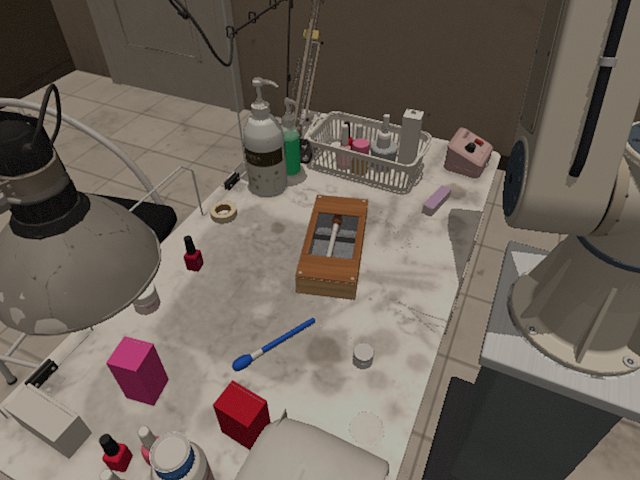

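The top view shows the box at about (331,273), corners (268,266), (380,233), (395,280) and (283,314). The pale handle runs left (+y) from about (303,276), with the brown head at about (357,265). The blue look-alike is at (210,272). In the scene view the box is at (333,245), upright and clear.

```bash
cat >> h.py <<'E'
def boxmask(p,W,D):
    hsv=cv2.cvtColor(p,cv2.COLOR_RGB2HSV)
    return ((hsv[...,0]<20)&(hsv[...,1]>90)&(W[...,2]>40)&(W[...,2]<62)&(D>0))
def boxfit(c,f,p,D,lim=None):
    W=world(c,f,D); m=boxmask(p,W,D)
    m=cv2.morphologyEx(m.astype(np.uint8),cv2.MORPH_OPEN,np.ones((3,3)))
    n,l,s,_=cv2.connectedComponentsWithStats(m); k=1+np.argmax(s[1:,4]); cs,_=cv2.findContours((l==k).astype(np.uint8),cv2.RETR_CCOMP,cv2.CHAIN_APPROX_NONE)
    out=[]
    for q in sorted(cs,key=cv2.contourArea)[::-1][:2]:
        P=np.array([ray(c,f,u,v,52)[:2] for u,v in q[:,0]],np.float32)
        out.append(cv2.minAreaRect(P))
    return out,float(np.median(W[l==k][:,2]))
E
python3 - <<'E'
from h import *
z=np.load("top0.npz"); c,f=K("top"); p,D=z["p"],z["d"]
print(boxfit(c,f,p,D))
W=world(c,f,D); hsv=cv2.cvtColor(p,cv2.COLOR_RGB2HSV)
for u,v in[(303,276),(330,271),(350,266),(357,265),(331,285)]: print(u,v,np.round(W[v,u]),np.round(ray(c,f,u,v,32)),hsv[v,u])
c,f=K("wrist"); from scipy.spatial.transform import Rotation as R
s=robot.get_state(); T=R.from_quat(s["tcp_rot"]).as_matrix()
print(np.round(T,2).tolist()); Rc=np.array(c["R"]);o=-Rc.T@c["t"]; print("cam in tool",f,T.T@(o-s["tcp_pos"]),np.round(Rc@T,2).tolist())
E
```

```text
([((483.6991271972656, 32.31597900390625), (117.15130615234375, 248.66094970703125), 15.466741561889648), ((482.9919128417969, 32.39900207519531), (94.2272720336914, 135.31103515625), 15.558446884155273)], 52.455571109575814)
303 276 [478.  91.  34.] [478.  91.  32.] [ 19  37 131]
330 271 [488.  34.  32.] [488.  34.  32.] [ 20  35 166]
350 266 [499.  -9.  32.] [499.  -9.  32.] [ 24  21 170]
357 265 [501. -23.  36.] [501. -24.  32.] [ 12 196  78]
331 285 [460.  31.   2.] [459.  32.  32.] [ 20  22 103]
[[0.97, 0.23, -0.0], [0.23, -0.97, 0.0], [0.0, -0.0, -1.0]]
cam in tool 424.04370340607755 [ 7.19151334e+01  5.86669333e-02 -1.42216701e+02] [[0.0, 1.0, -0.0], [-0.96, -0.0, -0.28], [-0.28, 0.0, 0.96]]
```

The box fit is 117 x 249 mm at z 52, which matches the sizes given. Its centre is (483,32) with yaw 15.5°, and the handle is at z 32, as expected. I'll move above it in two calls.

```bash
cat > go.py <<'E'
# box-frame target -> row numbers: x y z(mm, TCP) tilt(deg) [yaw extra]
import sys; from h import *
from scipy.spatial.transform import Rotation as R
C=np.array([483.4,32.4,0]); YAW=15.5
def row(bx,by,z,tilt=0,dyaw=0,grasp=False):
    s=robot.get_state(); T=R.from_quat(s["tcp_rot"])
    B=R.from_euler('z',YAW,degrees=True)
    a=np.radians(YAW+90+dyaw)
    G=R.from_matrix(np.array([[np.cos(a),np.sin(a),0],[np.sin(a),-np.cos(a),0],[0,0,-1]]).T)*R.from_euler('y',tilt,degrees=True)
    t=C+B.apply([bx,by,z])
    if grasp: t=t+G.apply([0,0,19.])
    d=T.inv().apply(t-s["tcp_pos"])/400; w=(T.inv()*G).as_rotvec(degrees=True)/45
    return np.round(np.r_[d,w],4)
if __name__=="__main__":
    s=robot.get_state(); print(row(*map(float,sys.argv[1:5])), np.round(s["tcp_pos"],1),s["clock"])
E
R='0.65 -0.715 0 0 0 -0.98 -0.29'; python3 -m inch '0.65 -0.715 0 0 0 -0.98 -0.29;0.65 -0.715 0 0 0 -0.98 -0.29;0.65 -0.715 0 0 0 -0.98 -0.29;0.65 -0.715 0 0 0 -0.98 -0.29;0.65 -0.715 0 0 0 -0.98 -0.29;0.65 -0.715 0 0 0 -0.98 -0.29;0.65 -0.715 0 0 0 -0.98 -0.29;0.65 -0.715 0 0 0 -0.98 -0.29;0.65 -0.715 0 0 0 -0.98 -0.29'; python3 go.py 0 0 200 0
```

```text
clock: 1.23
tcp_pos: [331.3, -270.3, 231.3]
tcp_rot: [0.877, 0.481, -0.0, 0.0]
ft_force: [-0.9, -0.6, -0.8]
gripper_width: 30.8
grip_force: 0.0
[ 8.4250e-01 -8.5900e-02  7.7800e-02 -2.0000e-04  5.0000e-04 -1.0666e+00] [ 331.3 -270.3  231.3] 1.225
```

```bash
python3 -m inch '0.842 -0.086 0.078 0 0 -1 -0.29;0.842 -0.086 0.078 0 0 -1 -0.29;0.842 -0.086 0.078 0 0 -1 -0.29;0.842 -0.086 0.078 0 0 -1 -0.29;0.842 -0.086 0.078 0 0 -1 -0.29;0.842 -0.086 0.078 0 0 -1 -0.29;0.842 -0.086 0.078 0 0 -1 -0.29;0.842 -0.086 0.078 0 0 -1 -0.29;0.842 -0.086 0.078 0 0 -1 -0.29'; python3 - <<'E'
from h import *
c,f=K("wrist"); p,D=robot.snapshot("wrist"); cv2.imwrite("pics/w1.png",p[...,::-1]); np.savez("w1",p=p,d=D,R=c["R"],t=c["t"])
print(boxfit(c,f,p,D))
B=np.radians(15.5); ex=np.array([np.cos(B),np.sin(B)]); ey=np.array([-np.sin(B),np.cos(B)])
W=world(c,f,D); q=W[...,:2]-[483.4,32.4]; X=q@ex; Y=q@ey; Z=W[...,2]
m=(D>0)&(abs(X)<40)&(abs(Y)<62)&(Z>26.5)&(Z<45)
hsv=cv2.cvtColor(p,cv2.COLOR_RGB2HSV); br=m&(hsv[...,1]>130)
pts=np.c_[X[m&~br],Y[m&~br],Z[m&~br]].astype(np.float32)
print(len(pts),pts.min(0),pts.max(0),np.median(pts,0))
sl=[(y,np.round(np.median(pts[abs(pts[:,1]-y)<4],0),1).tolist()) for y in range(-40,61,20) if (abs(pts[:,1]-y)<4).any()]
print(sl); print("brown y range",br.sum(), np.percentile(Y[br],[1,50,99]) if br.any() else None)
E
```

```text
clock: 2.35
tcp_pos: [483.1, 32.0, 200.1]
tcp_rot: [0.626, 0.78, -0.0, 0.0]
ft_force: [-0.1, -0.3, -0.8]
gripper_width: 30.4
grip_force: 0.0
([((478.8022155761719, 57.57341003417969), (117.1917495727539, 199.09375), 15.545559883117676), ((406.4736633300781, 131.70599365234375), (7.749912261962891, 8.093238830566406), 69.93814849853516)], 51.49286438419842)
2126 [ -3.4212434 -61.32732    26.53603  ] [15.178509 61.959003 35.302197] [ 7.659335   7.1228704 31.161144 ]
[(-40, [6.400000095367432, -40.20000076293945, 31.600000381469727]), (-20, [7.099999904632568, -20.0, 31.100000381469727]), (0, [7.400000095367432, 0.0, 31.100000381469727]), (20, [7.800000190734863, 20.0, 31.100000381469727]), (40, [8.199999809265137, 40.20000076293945, 31.399999618530273]), (60, [8.800000190734863, 59.099998474121094, 30.899999618530273])]
brown y range 310 [-61.91636713 -57.29720696 -51.74148263]
```

View pics/w1.png

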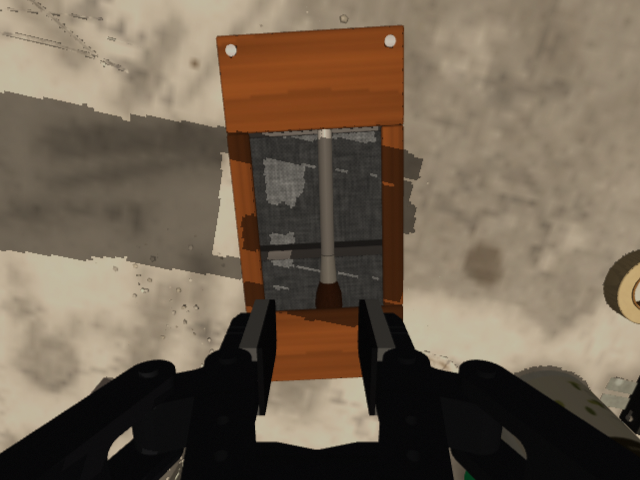

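The wrist picture shows the brush on the bars from (325,130) to the head junction at (328,283), centred and with the fingers clear. The brush origin is at box y ≈ -3.5, x ≈ +5 to 7, turned -1.4°.

```bash
sed -i 's/print(row(\*map(float,sys.argv\[1:5\]))/print(row(*map(float,sys.argv[1:6]))/' go.py; python3 go.py 6.8 16.5 80 0 -1.4;  python3 go.py 6.8 16.5 10 0 -1.4
```

```text
[ 4.250e-02  1.550e-02  3.005e-01 -0.000e+00  2.000e-04 -3.680e-02] [483.1  32.2 200.2] 2.4
[ 4.250e-02  1.550e-02  4.755e-01 -0.000e+00  2.000e-04 -3.680e-02] [483.1  32.2 200.2] 2.4
```

```bash
python3 -m inch '0.042 0.0155 0.1 0 0 -0.037 -0.29;0.042 0.0155 0.2 0 0 -0.037 -0.29;0.042 0.0155 0.3 0 0 -0.037 -0.29;0.042 0.0155 0.3 0 0 -0.037 -0.29;0.042 0.0155 0.34 0 0 -0.037 -0.29;0.042 0.0155 0.34 0 0 -0.037 -0.29'; python3 - <<'E'
from h import *
c,f=K("wrist"); p,D=robot.snapshot("wrist"); cv2.imwrite("pics/w2.png",p[...,::-1])
E
python3 go.py 6.8 16.5 10 0 -1.4
```

```text
clock: 3.15
tcp_pos: [485.9, 51.0, 64.3]
tcp_rot: [0.614, 0.789, 0.0, 0.0]
ft_force: [-0.2, 0.1, 0.3]
gripper_width: 30.0
grip_force: 0.0
[-2.000e-03 -2.300e-03  1.366e-01  1.000e-03  1.000e-04  2.300e-03] [486.2  51.1  64.7] 3.2
```

View pics/w2.png

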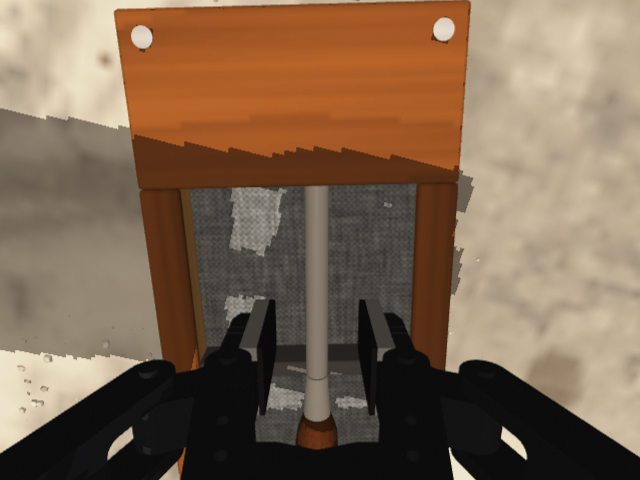

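The handle is at u≈316, midway between the pads (270 and 365), and the fingers are inside the opening sides (205 to 415). I'll descend now.

```bash
python3 -m inch '-0.002 -0.001 0.05 0 0 0 -0.29;-0.002 -0.001 0.1 0 0 0 -0.29;-0.002 -0.001 0.136 0 0 0 -0.29;-0.002 -0.001 0.136 0 0 0 -0.6;-0.002 -0.001 0.136 0 0 0 -0.7;-0.002 -0.001 0.136 0 0 0 -0.7'
```

```text
clock: 3.95
tcp_pos: [486.2, 50.4, 10.4]
tcp_rot: [0.614, 0.789, 0.0, 0.0]
ft_force: [-0.1, 0.8, 0.1]
gripper_width: 12.9
grip_force: 0.0
```

```bash
for i in 1; do python3 -m inch '0 0 0 0 0 0 -0.74;0 0 0 0 0 0 -0.765;0 0 0 0 0 0 -0.765'; done; python3 -m inch '0 0 0 0 0 0 -0.775;0 0 0 0 0 0 -0.775;0 0 0 0 0 0 -0.775'
```

```text
clock: 4.32
tcp_pos: [485.9, 50.4, 10.1]
tcp_rot: [0.614, 0.789, 0.0, 0.0]
ft_force: [-1.2, -0.6, 6.2]
gripper_width: 10.5
grip_force: 9.0
clock: 4.7
tcp_pos: [486.0, 50.4, 10.1]
tcp_rot: [0.614, 0.789, 0.0, 0.0]
ft_force: [-1.3, -0.3, 6.8]
gripper_width: 10.3
grip_force: 18.8
```

```bash
python3 -m inch '0 0 -0.002 0 0 0 -0.768;0 0 -0.004 0 0 0 -0.766;0 0 -0.008 0 0 0 -0.766;0 0 -0.01 0 0 0 -0.766;0 0 -0.01 0 0 0 -0.766'; python3 go.py 6.8 -10 14 0 -1.4
```

```text
clock: 5.32
tcp_pos: [485.7, 50.3, 13.7]
tcp_rot: [0.614, 0.789, 0.0, 0.0]
ft_force: [0.0, -0.2, -0.8]
gripper_width: 10.1
grip_force: 15.6
[-0.0667  0.0011 -0.0007  0.0001  0.      0.0026] [485.7  50.3  13.7] 5.325
```

```bash
python3 -m inch '-0.01 0.001 -0.003 0 0 0 -0.762;-0.03 0.001 -0.005 0 0 0 -0.762;-0.05 0.001 -0.005 0 0 0 -0.762;-0.067 0.001 -0.005 0 0 0 -0.762;-0.067 0.001 -0.005 0 0 0 -0.762;-0.067 0.001 -0.005 0 0 0 -0.762'; python3 - <<'E'
from h import *
c,f=K("wrist"); p,D=robot.snapshot("wrist"); cv2.imwrite("pics/w3.png",p[...,::-1])
E
```

```text
clock: 6.08
tcp_pos: [492.5, 24.4, 15.6]
tcp_rot: [0.614, 0.789, -0.0, -0.0]
ft_force: [0.4, -0.5, 0.3]
gripper_width: 10.3
grip_force: 9.1
```

View pics/w3.png

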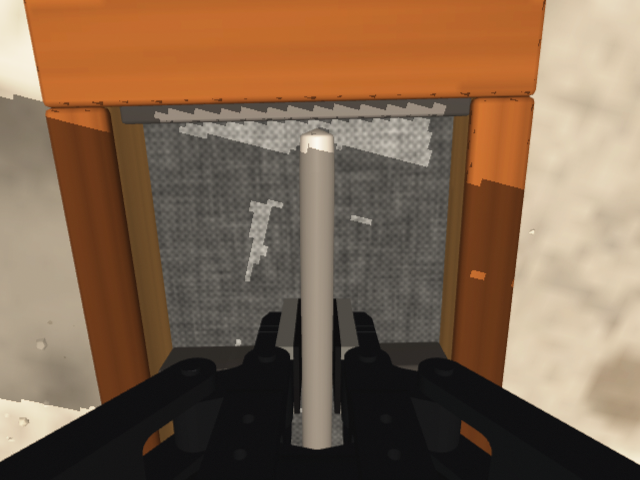

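The handle end is at (317,132), and the cover's edge is at v≈100, so the end has come out into the opening. I'll check that number and compute the tilting rows.

```bash
cat >> go.py <<'E'
def plan(w,bx=6.8,dyaw=-1.4):
    for y,z,t in w: print(y,z,t,row(bx,y,z+2,t,dyaw,True).tolist())
E
python3 - <<'E'
from go import *
c,f=K("wrist")
for u,v,z in[(317,132,32),(317,100,52)]:
    q=ray(c,f,u,v,z)-C; print(R.from_euler('z',-YAW,degrees=True).apply(q))
plan([(-10,34,0),(-10,41,10),(-10,48,15),(-8,55,20),(-4,63,25),(0,71,30),(15,74,30),(25,83,30),(45,105,30),(60,140,30)])
print(robot.get_state()["clock"])
E
```

```text
[ 9.04155787 57.91672843 32.        ]
[ 9.20124011 65.72139994 52.        ]
-10 34 0 [0.0001, 0.0005, -0.0034, -0.0002, -0.0001, 0.0025]
-10 41 10 [0.0083, 0.0005, -0.0216, -0.0005, 0.2221, 0.0025]
-10 48 15 [0.0124, 0.0005, -0.04, -0.0006, 0.3332, 0.0025]
-8 55 20 [0.0213, 0.0004, -0.0588, -0.0007, 0.4443, 0.0024]
-4 63 25 [0.0351, 0.0002, -0.0803, -0.0008, 0.5554, 0.0024]
0 71 30 [0.0488, -0.0001, -0.1023, -0.0009, 0.6666, 0.0024]
15 74 30 [0.0863, -0.0009, -0.1097, -0.0009, 0.6666, 0.0024]
25 83 30 [0.1113, -0.0015, -0.1322, -0.0009, 0.6666, 0.0024]
45 105 30 [0.1613, -0.0026, -0.1872, -0.0009, 0.6666, 0.0024]
60 140 30 [0.1988, -0.0035, -0.2747, -0.0009, 0.6666, 0.0024]
6.125
```

The handle end is at y 57.9 and the opening edge at 65.7, so there is 8 mm of clearance as planned. I'll start the tilt.

```bash
python3 -m inch '0.002 0 -0.008 0 0.05 0 -0.763;0.004 0 -0.012 0 0.11 0 -0.763;0.006 0 -0.017 0 0.165 0 -0.763;0.008 0 -0.022 0 0.22 0 -0.763;0.01 0 -0.031 0 0.28 0 -0.763;0.0125 0 -0.04 0 0.333 0 -0.763;0.0125 0 -0.04 0 0.333 0 -0.763'; python3 - <<'E'
from go import *
plan([(-10,48,15),(-8,55,20),(-4,63,25),(0,71,30),(15,74,30),(25,83,30),(45,105,30),(60,140,30)])
p,D=robot.snapshot("wrist"); cv2.imwrite("pics/w4.png",p[...,::-1])
E
```

```text
clock: 7.0
tcp_pos: [491.6, 29.0, 31.7]
tcp_rot: [0.609, 0.782, 0.08, -0.103]
ft_force: [-0.7, 0.4, -1.1]
gripper_width: 10.0
grip_force: 9.1
-10 48 15 [0.001, -0.0002, 0.0003, -0.0002, 0.0007, 0.0016]
-8 55 20 [0.0144, -0.0003, -0.0155, -0.0003, 0.1118, 0.0016]
-4 63 25 [0.0334, -0.0005, -0.0328, -0.0004, 0.2229, 0.0016]
0 71 30 [0.0522, -0.0007, -0.0504, -0.0004, 0.334, 0.0015]
15 74 30 [0.0904, -0.0016, -0.048, -0.0004, 0.334, 0.0015]
25 83 30 [0.1204, -0.0022, -0.0633, -0.0004, 0.334, 0.0015]
45 105 30 [0.1829, -0.0033, -0.1035, -0.0004, 0.334, 0.0015]
60 140 30 [0.2417, -0.0042, -0.1783, -0.0004, 0.334, 0.0015]
```

View pics/w4.png

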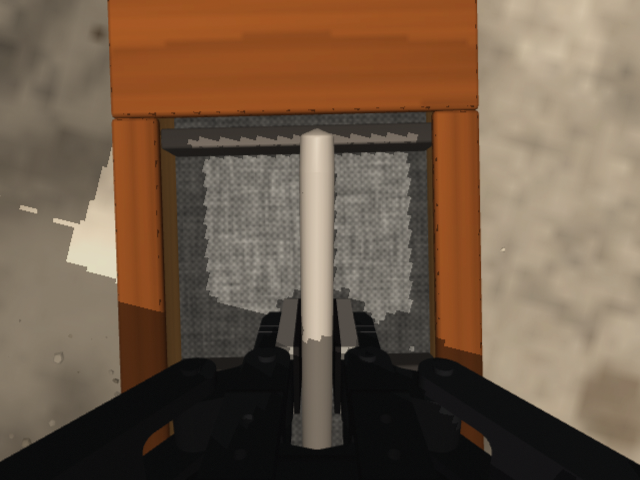

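The handle tip is still at (317,130) in the tool's view, so the brush hasn't slipped and has tilted with the hand. There are no contact forces. I'll keep tilting and drawing it out.

```bash
python3 -m inch '0.0075 0 -0.008 0 0.055 0 -0.763;0.0145 0 -0.0155 0 0.112 0 -0.763;0.024 0 -0.024 0 0.167 0 -0.763;0.0335 0 -0.033 0 0.223 0 -0.763;0.043 0 -0.0415 0 0.28 0 -0.763;0.052 -0.0005 -0.0505 0 0.334 0 -0.763;0.071 -0.001 -0.049 0 0.334 0 -0.763;0.09 -0.0015 -0.048 0 0.334 0 -0.763;0.09 -0.0015 -0.048 0 0.334 0 -0.763'; python3 - <<'E'
from go import *
plan([(15,74,30),(25,83,30),(45,105,30),(60,140,30),(60,200,30)])
E
```

```text
clock: 8.18
tcp_pos: [483.0, 58.9, 59.7]
tcp_rot: [0.593, 0.763, 0.159, -0.204]
ft_force: [0.7, -0.2, -0.9]
gripper_width: 10.1
grip_force: 9.1
15 74 30 [-0.0026, 0.001, -0.0011, -0.0023, 0.0001, 0.0035]
25 83 30 [0.0303, 0.0005, -0.0081, -0.0023, 0.0001, 0.0035]
45 105 30 [0.101, -0.0006, -0.0307, -0.0023, 0.0001, 0.0035]
60 140 30 [0.1773, -0.0014, -0.0878, -0.0023, 0.0001, 0.0035]
60 200 30 [0.2523, -0.0014, -0.2177, -0.0023, 0.0001, 0.0035]
```

```bash
python3 -m inch '0.015 0.0005 -0.004 0 0 0 -0.763;0.03 0.0005 -0.008 0 0 0 -0.763;0.05 0 -0.014 0 0 0 -0.763;0.075 0 -0.022 0 0 0 -0.763;0.1 0 -0.031 0 0 0 -0.763;0.125 0 -0.048 0 0 0 -0.763;0.15 0 -0.067 0 0 0 -0.763;0.177 -0.001 -0.088 0 0 0 -0.763;0.2 -0.001 -0.127 0 0 0 -0.763;0.225 -0.001 -0.17 0 0 0 -0.763;0.252 -0.001 -0.217 0 0 0 -0.763;0.252 -0.001 -0.217 0 0 0 -0.763;0.252 -0.001 -0.217 0 0 0 -0.763;0.252 -0.001 -0.217 0 0 0 -0.763;0.252 -0.001 -0.217 0 0 0 -0.763;0.252 -0.001 -0.217 0 0 0 -0.763'; python3 - <<'E'
from h import *
p,D=robot.snapshot("scene"); cv2.imwrite("pics/s2.png",p[...,::-1])
p,D=robot.snapshot("wrist"); 
E
```

```text
clock: 10.18
tcp_pos: [472.1, 100.5, 184.8]
tcp_rot: [0.593, 0.762, 0.159, -0.205]
ft_force: [0.2, 0.1, -1.0]
gripper_width: 10.0
grip_force: 9.1
```

View pics/s2.png

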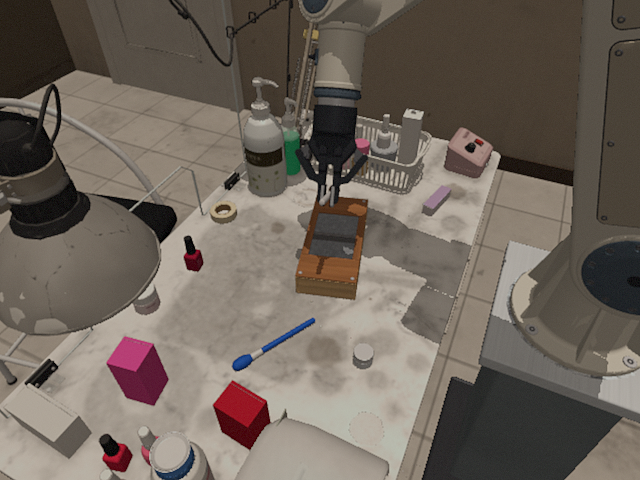

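The box is now empty, with only the bars visible at (335,245). The brush is in the hand at (325,195), and the bystanders haven't moved. One last check for slip in the hand.

```bash
python3 - <<'E'
from h import *
p,D=robot.snapshot("wrist"); cv2.imwrite("pics/w5.png",p[...,::-1])
E
```

```text
(no output)
```

View pics/w5.png

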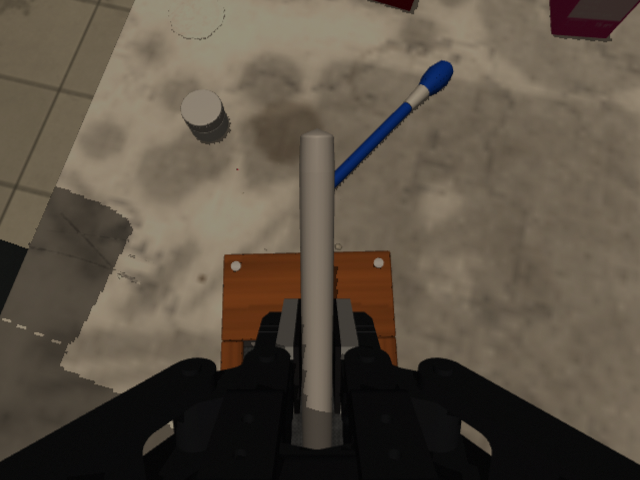

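The handle tip is at (317,133), unchanged, so the brush hasn't slipped. The head's lowest point is at about 137 mm by calculation, 85 mm above the cover. I'll hand the job in.

```bash
python3 -c "
from rig import robot
print(robot.close_job())"
```

```text
the job is handed in; nothing more can be done
None
```

The dust brush is out of the box and held still with a light grip of about 9 N per finger, its lowest point about 85 mm above the cover by calculation; the job was handed in at about 10 s of the 42 s allowed, and no bystander was seen to move.

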